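# Bottom out the sprung plate of a storage canister with a tamper

### The arm

A 6-joint arm with a two-finger parallel gripper is mounted at the origin on the work surface. World frame = base frame: x ahead of the robot, y to its left, z up, the work surface at z = 0. Lengths are in mm, angles in degrees, forces in N, time in s.
With the tool pointing down it reaches from about 300 to 850 mm from the base axis. Payload 4.2 kg.
Tool frame: the origin (TCP) lies between the finger pads; the fingertips stand ahead of it and the grasp point (between the pads) lies 8 mm behind it (env.tip_reach is the x of the fingertips in the tool frame, in mm); x points along the fingers, y is the direction in which the jaws open and shut, and the axes are right-handed (so a half turn about x gives the same grasp; the last joint's range is limited). The gripper opens to 91 mm and grips with 3 to 60 N. Pads are 32 mm wide; open, the fingers measure 118 mm over their backs; the gripper's body (76 mm by 178 mm) begins 60 mm behind the grasp point.
Start: joints at [-70.818, 18.312, 89.639, -0, 72.044, -1.146], TCP at [199.76, -539.201, 224.976] pointing down, gripper open.
Joint ranges: [-177.97, 177.97], [-48.28, 115.42], [12.27, 149.76], [-77.06, 257.06], [2.81, 150.46], [-146.56, 146.56]. Speed limits (degrees/s): [147.25, 147.25, 180, 180, 180, 180].

### API

Orientations are given as [roll, pitch, yaw] about the fixed x, y, z axes, in that order (R = Rz(yaw) Ry(pitch) Rx(roll)).
In Python, from workcell import env, cams gives the robot as it stands.
- The arm moves only by the tool arm_command, never from a script. Its argument "deltas" is a list of rows, each a list of 3 entries, a list of its own where there are three numbers: the opening, from 0 (shut) to 1 (fully open), then the shift along the world's x, y, z in mm, then the turn about the world's z in rad. A call has 1 to 20 rows; each row is the pose to reach, as a shift and turn from the pose commanded when the call began; what a row does not reach only later rows make up. A row lasts 1/10 s, in which the tool goes at most 50 mm and 8.59 degrees, less where a joint would pass 70% of its speed; a pose out of reach is approached as far as the arm can. A call with a gripper value outside its range is refused whole. The fingers move at their own pace and stop on an object; "grip_force" is the grip in N (left out, the last holds). Time passes only in rows, so rows that repeat a pose let the fingers close. It gives the time, the measured TCP pose, the force and the opening at its end, in the units of the state.
- env.state(): the state, without advancing time (a new reading comes with each control period).
- cams.grab_frame(name): name is "scene" or "top" or "wrist"; returns a dict with "img" (480x640x3 uint8, red, green, blue), "K" (3x3 intrinsics, pixels), "dist" ([k1, k2, p1, p2, k3] as OpenCV has them; the pictures are not rectified), "rvec" (rotation vector, rad) and "tvec" (3), from world to camera coordinates, as OpenCV has them. Camera axes: x right, y down, z forward; pixel columns grow to the right and rows downward; lengths in mm; the calibration is good to about 2 mm. A picture is of the moment at which its call begins. There is no depth.
- env.job_done(): hands the job in, once; it reports no verdict.
Trained networks look in a picture, given as the dict that the camera call returned (one of the last four; its "shot" number tells which), for a name from the list of things; names that differ only in an ending like _2 or _b are one class to them, and where a whole thing is asked for, a point or a joint stands for the part that bears it (a point fixed in the world has none). Each returns a list of dicts, best first, with "conf" (0 to 1); they miss things now and then, are a little off and sometimes report something else, mostly with a low value. They report only what shows in the picture. A call takes as long as a camera call. They do not tell look-alikes from the thing itself.
- cams.silhouettes(picture, name): "region" (480x640 bool, what is visible of it) and "centre" ([column, row] in pixels, amid what is visible of it).
The state is a dict: "time_s": time; "qpos": joint angles; "qvel": joint speeds; "effort": joint torques, N m; "ee_pos": TCP position; "ee_rot": TCP orientation; "force": force on the tool from outside, world axes, zero at the start; "torque": the same for the moment, N m; "gripper_width": finger opening in mm.
Only numpy, scipy, OpenCV 4.12 (cv2) and the standard library are available. Lean on these libraries where they do the work, as an engineer would, in place of code of your own. Each camera call takes 0.05 s, during which the arm holds its last target.

### The job

Take the flat-footed tamper off its round cork coaster and press it squarely down on the sprung metal plate inside the open round canister until the plate bottoms out on its stop and lies level; lean on it there steadily for a second with about 20 N, never above 30 N. Lift the tamper out, leaving the plate down and level, and gently stand it upright back on the coaster with its whole foot on the cork. Touch the plate only with the tamper and leave the mug, jars and bowls where they are.

Things in the scene. Friction and masses are not known exactly. Their poses are not given: they have to be found in the camera images.
- canister: Open round cream plastic canister, fixed; outer diameter 104 mm, bore 94 mm, rim 100 mm above the shelf. Origin: centre of its underside, z up. Its lid lies apart, not needed. The plate inside bottoms out on a hidden rubber-faced stop (gives under 1 mm) whose height differs each time: plate's top face then 42 to 54 mm above this origin, at least 14 mm lower than at the start. Pushing it down takes 7 to 11 N; beyond that it is on the stop.
- plate: Flat round steel plate, 89 mm across, 6 mm thick, concentric with the canister inside it. Origin: centre of its top face; z: the face's normal. Slides on a spring and tilts about its centre to any side (up to 7 degrees at the start; a few N at its edge level it against a flat foot); a rubber lip keeps it at whatever height and tilt it is left. Starts 56 to 74 mm above the canister's underside.
- tamper_grip (a point): Steel tamper with a round flat foot (72 mm across, 10 mm thick), a thin neck and an upright square wooden handle (28 x 28 mm, rounded edges, from 58 to 116 mm above the foot's flat underside). 0.2 to 0.37 kg. This point is on its axis inside the handle, 88 mm above the foot's underside; z up along the handle, x and y square to the handle's flat sides. It stands upright on the coaster at the start.
- coaster: Round cork coaster fixed on the shelf, 124 mm across, 8 mm thick. Origin: centre of its underside. The tamper's whole foot is on it when their centres are less than 26 mm apart.
- jar_tall: Closed glass jar with steel lid, 72 mm across, 125 mm high, bystander. Origin: centre of its underside.
- jar_short: Closed glass jar with steel lid, 80 mm across, 90 mm high, bystander. Origin: centre of its underside.
- mug: White ceramic mug, 82 mm across without its handle, 92 mm high, bystander. Origin: centre of its underside.
- bowls: Stack of nested pastel plastic feeding bowls, 124 mm across, about 70 mm high with the baby fork that lies in it up to about 100 mm, bystander. Origin: centre of its underside.
Mind the look-alikes: they are no part of the job. Leave any blue look-alike of the part that bears tamper_grip alone. What is shaped like the canister but orange is not meant.

How it is judged (in metres and radians):
On the way, in this order (a step that is already met when the one before it is completed fails the run):
1. the tamper is lifted clear of its coaster (z of tamper_grip in the frame of coaster above 0.125 m), for 0.1 s.
2. the tamper, upright inside the canister, holds the plate on its stop with 14 to 30 N for 0.8 s, plate still and level within 2.5 degrees (contact force between tamper and plate between 14 and 30 N and angle between plate's own z axis and vertical below 0.044 rad and angle between tamper_grip's own z axis and vertical below 0.06 rad and linear speed of plate below 0.003 m/s and z of plate in the frame of canister below 0.056 m and horizontal distance between tamper_grip and canister below 0.02 m), for 0.8 s.
At the end, for the whole second after the job is handed in: The plate is still down (top face less than 56 mm above the canister's underside) and level within 2.9 degrees; the tamper stands upright (within 4.6 degrees) and still on the coaster, its axis within 26 mm of the coaster's centre (angle between plate's own z axis and vertical below 0.05 rad and z of plate in the frame of canister below 0.056 m and horizontal distance between tamper_grip and coaster below 0.026 m and z of tamper_grip in the frame of coaster between 0.09 and 0.101 m and angle between tamper_grip's own z axis and vertical below 0.08 rad and linear speed of tamper below 0.01 m/s); the robot touches nothing.
It fails at once if the tamper presses the plate with more than 35 N (contact force between tamper and plate above 35 N).
It fails at once if the robot touches the plate itself (contact force between any of the fingers, the arm and plate above 1 N).
It fails at once if the tamper is dropped or banged on the coaster (moving faster than 0.4 m/s within 20 mm above it) (linear speed of tamper above 0.4 m/s and z of tamper_grip in the frame of coaster below 0.116 m and horizontal distance between tamper_grip and coaster below 0.08 m).
It fails at once if a bystander is moved more than 20 mm or tipped (distance of any of jar_tall, jar_short, mug, bowls from where it was at the start of the episode above 0.02 m or angle between any of jar_tall, jar_short, mug, bowls's own z axis and vertical above 0.2 rad).
It also fails if it takes over 64 s, if anything falls off the work surface, if the arm or the gripper's body presses on something with over 40 N, if the wrist force passes 120 N, or if a joint passes its speed limit or range.

## Working session

There is one attempt and no reset: what is moved stays moved. The work goes in short steps, Python scripts to look and compute and a tool call to move; the robot and the scene stay as the last step left them, time stands still between calls to the robot, and variables do not carry over. Pictures are saved under pics/ and viewed, and the job is handed in when it is done.

Besides the shell and the picture viewer there is one more tool, called after "Call:" by a JSON object that holds its "op" and its "data". arm_command: Moves the arm, as the interface text tells. Its arguments: {"type":"object","properties":{"deltas":{"type":"array","items":{"type":"array"}},"grip_force":{"type":"number"}},"required":["deltas"]}

```bash
mkdir -p pics; ls
cat > h.py <<'E'
from workcell import env, cams
import numpy as np, cv2
def save(f,n): cv2.imwrite(n, f["img"][:,:,::-1])
E
python3 - <<'E'
from h import *
s=env.state(); print({k:np.round(v,2) for k,v in s.items()}, env.tip_reach)
for n in ["scene","top","wrist"]:
    f=cams.grab_frame(n); save(f,f"pics/{n}0.png"); print(n,np.round(f["K"],1).tolist(),np.round(f["rvec"],3).ravel(),np.round(f["tvec"],1).ravel(),f["dist"])
    for t in ["tamper_grip","canister","plate","coaster","mug","jar_tall","jar_short","bowls"]:
        print(t,[(round(d["conf"],2),np.round(d["centre"],1).tolist(),int(d["region"].sum())) for d in cams.silhouettes(f,t)])
E
```

```text
pics
{'time_s': np.float64(0.0), 'qpos': array([-70.82,  18.35,  89.71,  -0.  ,  72.04,  -1.15]), 'qvel': array([ 0.06,  0.04,  0.09, -0.04,  0.01,  0.1 ]), 'effort': array([ -0.  , -41.25, -23.2 ,   0.07,   0.05,  -0.  ]), 'ee_pos': array([ 199.6 , -538.73,  224.12]), 'ee_rot': array([-90.76,  89.9 , 109.57]), 'force': array([-0.  , -0.36,  0.06]), 'torque': array([ 0.02, -0.01, -0.05]), 'gripper_width': np.float64(91.15)} 11.0
scene [[603.1, 0.0, 322.0], [0.0, 603.1, 230.2], [0.0, 0.0, 1.0]] [ 2.186  1.202 -0.431] [-271.8 -263.6 1604.3] [-0.04902026  0.          0.          0.          0.        ]
tamper_grip [(0.96, [249.9, 255.9], 1050)]
canister [(0.9, [329.7, 198.5], 2569), (0.77, [378.9, 238.1], 2280)]
plate [(0.82, [380.2, 229.6], 600)]
coaster [(0.88, [266.5, 329.9], 1455), (0.74, [383.4, 224.8], 581), (0.5, [133.4, 281.2], 2177)]
mug [(0.9, [132.4, 277.5], 2143), (0.19, [379.8, 239.5], 2257)]
jar_tall [(0.63, [498.3, 215.5], 1704)]
jar_short [(0.78, [416.1, 154.7], 1279)]
bowls [(0.95, [155.5, 389.8], 3885)]
top [[508.6, 0.0, 314.5], [0.0, 508.6, 232.6], [0.0, 0.0, 1.0]] [ 2.216 -2.162  0.057] [  -7.7  505.9 1411.8] [-0.14570584  0.          0.          0.          0.        ]
tamper_grip [(0.91, [374.1, 208.7], 495), (0.59, [366.5, 257.9], 528)]
canister [(0.7, [286.9, 273.4], 1317), (0.57, [265.4, 199.5], 326)]
plate []
coaster [(0.85, [385.9, 219.2], 1086), (0.73, [285.8, 219.3], 561), (0.16, [471.9, 189.8], 1644)]
mug [(0.67, [454.5, 282.8], 935)]
jar_tall [(0.79, [178.6, 178.6], 756)]
jar_short [(0.55, [184.7, 271.2], 780)]
bowls [(0.64, [452.8, 281.5], 992), (0.59, [473.3, 191.5], 1602)]
wrist [[429.6, 0.0, 317.5], [0.0, 429.6, 238.6], [0.0, 0.0, 1.0]] [-2.381  1.658  0.234] [-574.7  -32.2  392.1] [0.03220175 0.         0.         0.         0.        ]
tamper_grip []
canister []
plate []
coaster []
mug [(0.71, [228.3, 3.9], 166)]
jar_tall []
jar_short []
bowls []
```

View pics/scene0.png

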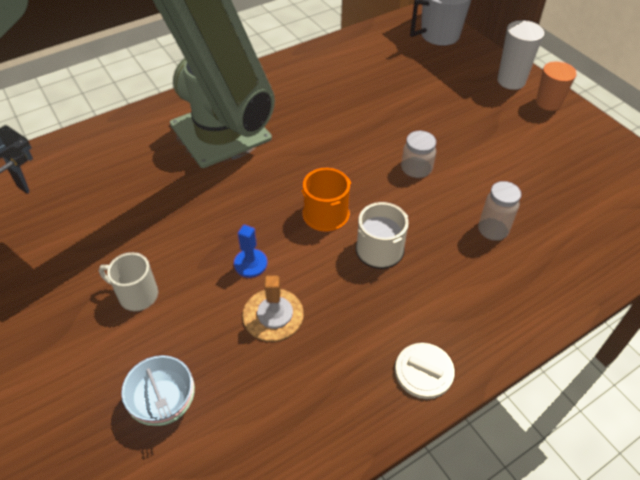

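View pics/top0.png

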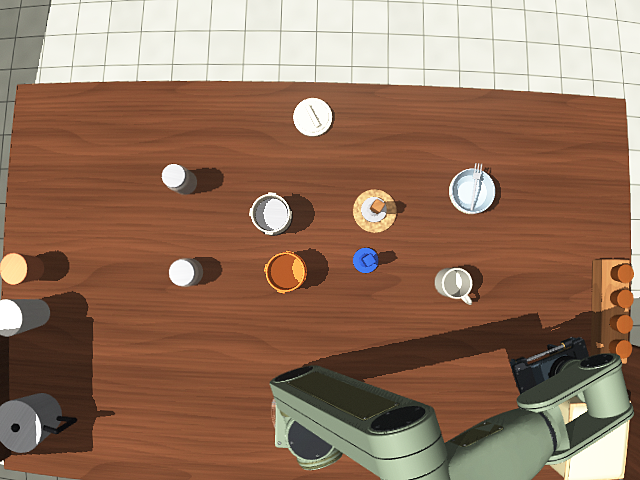

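View pics/wrist0.png

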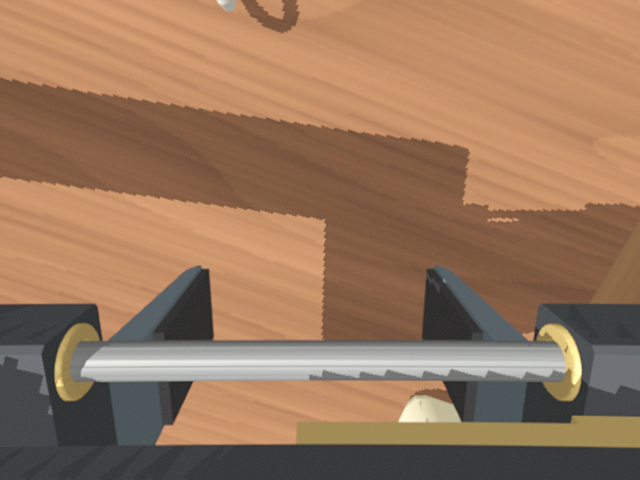

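The scene view shows the wooden tamper on cork at about (273,310), the cream canister at (381,235) and the blue and orange look-alikes. In the top view, the coaster is at (375,211), the canister at (271,213) and the bowls at (472,190).

```bash
cat >> h.py <<'E'
def ray(f,px,z):
    R,_=cv2.Rodrigues(np.array(f["rvec"],float)); t=np.array(f["tvec"],float).ravel()
    n=cv2.undistortPoints(np.array(px,float).reshape(-1,1,2),f["K"],np.array(f["dist"])).reshape(-1,2)
    d=np.c_[n,np.ones(len(n))]@R; c=-R.T@t
    return c+d*((z-c[2])/d[:,2:])
def proj(f,P): return cv2.projectPoints(np.array(P,float).reshape(-1,3),np.array(f["rvec"],float),np.array(f["tvec"],float),f["K"],np.array(f["dist"]))[0].reshape(-1,2)
def crop(f,c,h,s,n):
    x,y=int(c[0]),int(c[1]); im=f["img"][max(0,y-h):y+h,max(0,x-h):x+h,::-1]
    cv2.imwrite(n,cv2.resize(im,None,fx=s,fy=s,interpolation=cv2.INTER_CUBIC))
E
python3 - <<'E'
from h import *
f=cams.grab_frame("top"); g=cams.grab_frame("scene")
for nm,p,z in [("coaster",(374.5,211),8),("can",(271,213.5),100),("handle top",(377.5,206),124),("blue",(366,260),0),("orange rim",(285,271),100),("bowl",(472,190),60),("mug",(454,283),92),("jt",(174,177),125),("js",(183,271),90)]:
    P=ray(f,p,z); print(nm,P.round(0), proj(g,P).round(0))
crop(f,(374,211),30,10,"pics/c1.png");crop(f,(271,213),30,10,"pics/c2.png")
crop(g,(273,310),40,8,"pics/c3.png");crop(g,(381,235),40,8,"pics/c4.png")
np.save("f.npy",f,allow_pickle=True)
E
```

```text
coaster [[ 572. -163.    8.]] [[272. 313.]]
can [[549. 121. 100.]] [[381. 220.]]
handle top [[ 573. -158.  124.]] [[271. 279.]]
blue [[ 433. -143.    0.]] [[249. 265.]]
orange rim [[398.  79. 100.]] [[326. 184.]]
bowl [[ 632. -428.   60.]] [[158. 389.]]
mug [[ 376. -371.   92.]] [[131. 267.]]
jt [[637. 379. 125.]] [[503. 190.]]
js [[390. 354.  90.]] [[420. 141.]]
```

View pics/c1.png

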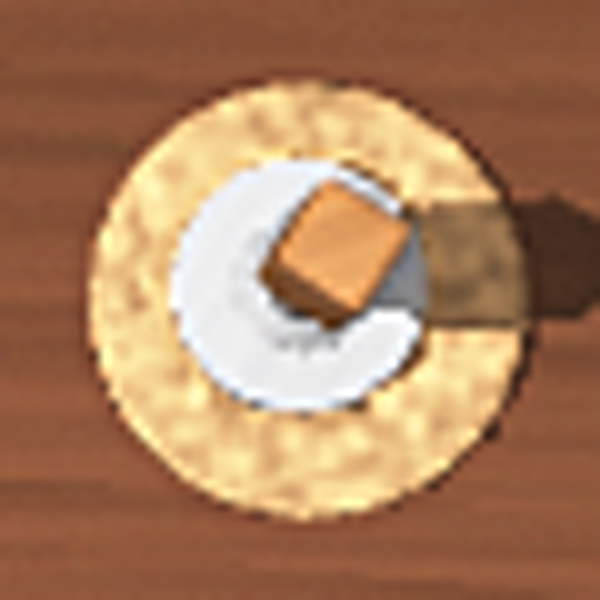

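View pics/c2.png

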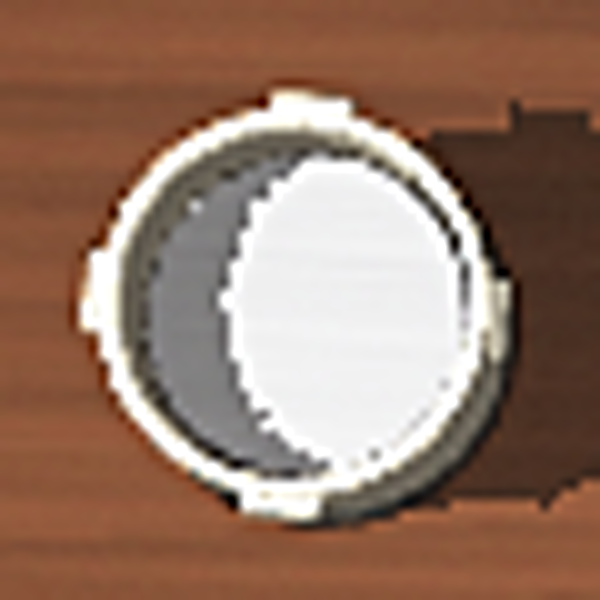

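View pics/c3.png

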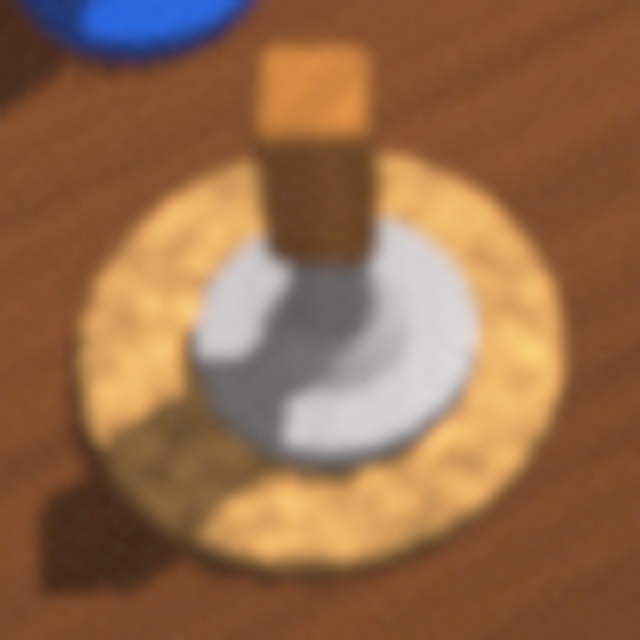

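View pics/c4.png

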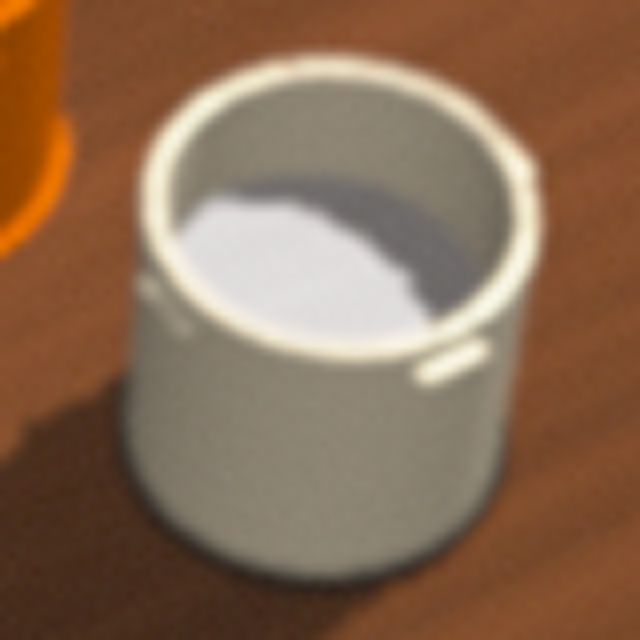

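Run:
```python
from h import *
from scipy.spatial.transform import Rotation as Ro
from scipy.optimize import least_squares
s=env.state(); R=Ro.from_euler("xyz",s["ee_rot"],degrees=True).as_matrix(); print(R.round(3))
f=cams.grab_frame("top"); g=cams.grab_frame("scene")
# measured handle top corners in top view
c=(np.array([[335,180],[410,232],[352,312],[275,252]])/10+[344,181]-.5)
P=ray(f,c,124); print(P.round(1)); 
for i in range(4):
    d=P[(i+1)%4]-P[i]; print(np.linalg.norm(d), np.degrees(np.arctan2(d[1],d[0]))%90)
print(P.mean(0))
sc=(np.array([[262,45],[370,45],[368,135],[260,135]])/8+[233,270]-.5)
Q=ray(g,sc,124); print(Q.round(1),Q.mean(0))
for i in range(4):
    d=Q[(i+1)%4]-Q[i]; print(np.linalg.norm(d), np.degrees(np.arctan2(d[1],d[0]))%90)
print("coaster", ray(f,[[374.3,210.5]],8), ray(g,[[233+322/8-.5,270+358/8-.5]],4))
print("can", ray(f,[[270.3,212.5]],100), ray(g,[[341+342/8-.5,195+208/8-.5]],100))
```

```text
[[ 0.     0.347 -0.938]
 [-0.    -0.938 -0.347]
 [-1.     0.    -0.   ]]
[[ 592.5 -156.5  124. ]
 [ 579.4 -176.3  124. ]
 [ 558.1 -161.5  124. ]
 [ 573.2 -141.1  124. ]]
23.758274459703944 56.526755230916635
25.973756700485367 55.18268732035827
25.37259240726173 53.319924371043996
24.6442042820873 51.442849044322635
[ 575.78744334 -158.85396658  124.        ]
[[ 559.  -163.   124. ]
 [ 572.8 -141.2  124. ]
 [ 595.1 -154.6  124. ]
 [ 581.5 -176.1  124. ]] [ 577.08524123 -158.70137402  124.        ]
25.782020186119173 57.733662918486765
26.019656165995684 59.08321636441202
25.411966409835394 57.736769722929864
26.03237761426806 59.89741377128226
coaster [[ 572.99594042 -162.75857521    8.        ]] [[ 573.65076236 -162.93762982    4.        ]]
can [[551.28436673 122.49671804 100.        ]] [[552.0942809  123.29007728 100.        ]]
```

Call:
{"op": "arm_command", "data": {"deltas": [[1,[30,30,5],0.05],[1,[65,65,5],0.11],[1,[100,100,5],0.17],[1,[135,135,5],0.23],[1,[170,170,5],0.29],[1,[205,205,5],0.35],[1,[240,240,5],0.41],[1,[275,275,5],0.47],[1,[310,310,5],0.53],[1,[345,345,5],0.59],[1,[365,367,5],0.63],[1,[376,379,5],0.64],[1,[376,379,5],0.64],[1,[376,379,5],0.64]]}}

```text
time_s: 2.95
ee_pos: [575.0, -161.0, 229.8]
ee_rot: [-22.0, 89.9, -145.1]
force: [-0.2, -0.2, -0.0]
gripper_width: 91.4
```

Run:
```python
from h import *
f=cams.grab_frame("wrist"); save(f,"pics/w1.png")
P=[576.5,-159,124]; print(proj(f,[P,[573,-163,8],[551.5,123,100]]))
t=np.radians(57); u=np.array([np.cos(t),np.sin(t),0])*13; v=np.array([-u[1],u[0],0])
print(proj(f,[P+u+v,P+u-v,P-u-v,P-u+v]))
```

```text
[[ 319.30179877  235.76135864]
 [ 318.15171641  206.57864068]
 [  -9.71678651 -180.37549501]]
[[298.86036594 216.11840151]
 [339.73261269 216.07027024]
 [339.2201208  254.90040489]
 [299.40325263 254.9391686 ]]
```

View pics/w1.png

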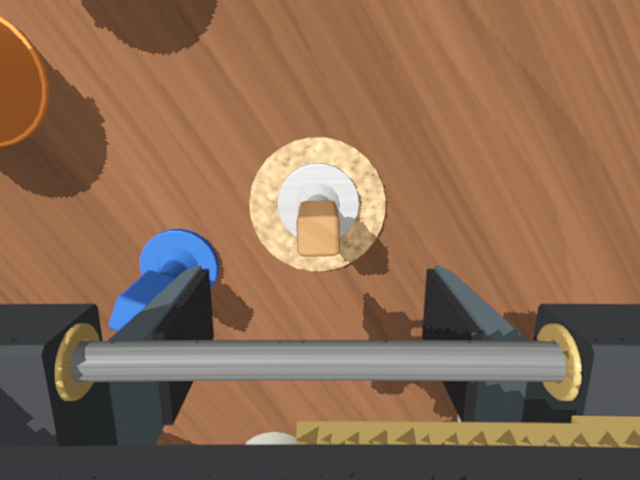

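Call:
{"op": "arm_command", "data": {"deltas": [[1,[1.3,2,-40],0],[1,[1.3,2,-80],0],[1,[1.3,2,-110],0],[1,[1.3,2,-130],0],[1,[1.3,2,-139],0],[1,[1.3,2,-139],0],[1,[1.3,2,-139],0],[0.5,[1.3,2,-139],0],[0.4,[1.3,2,-139],0]], "grip_force": 30}}

```text
time_s: 3.9
ee_pos: [577.7, -158.5, 92.3]
ee_rot: [105.2, 89.9, -17.8]
force: [-0.4, -0.2, 0.9]
gripper_width: 77.9
```

Call:
{"op": "arm_command", "data": {"deltas": [[0.35,[0,0,0],0],[0.3,[0,0,0],0],[0.2,[0,0,0],0],[0,[0,0,0],0],[0,[0,0,0],0],[0,[0,0,0],0],[0,[0,0,0],0]], "grip_force": 40}}

```text
time_s: 4.6
ee_pos: [577.0, -158.2, 90.9]
ee_rot: [-81.4, 90.0, 155.6]
force: [-1.2, 0.6, 0.1]
gripper_width: 27.9
```

Call:
{"op": "arm_command", "data": {"deltas": [[0,[0,0,10],0],[0,[0,0,30],0],[0,[0,0,55],0],[0,[0,0,80],0],[0,[0,0,105],0],[0,[0,0,125],0],[0,[0,0,130],0],[0,[0,0,130],0],[0,[0,0,130],0],[0,[0,0,130],0]]}}

```text
time_s: 5.6
ee_pos: [576.3, -158.0, 219.4]
ee_rot: [-72.6, 89.8, 164.4]
force: [0.0, 0.4, -2.9]
gripper_width: 27.8
```

Run:
```python
from h import *
f=cams.grab_frame("wrist"); save(f,"pics/w2.png")
g=cams.grab_frame("scene"); crop(g,(272,290),50,6,"pics/c5.png")
s=env.state(); print(s["ee_pos"],s["force"])
```

```text
[ 576.56605061 -158.04911842  219.76272387] [-0.28815847 -0.24218295 -2.94557707]
```

View pics/w2.png

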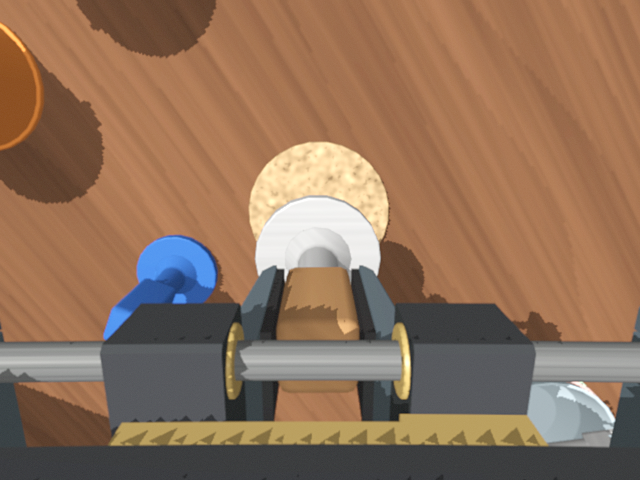

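View pics/c5.png

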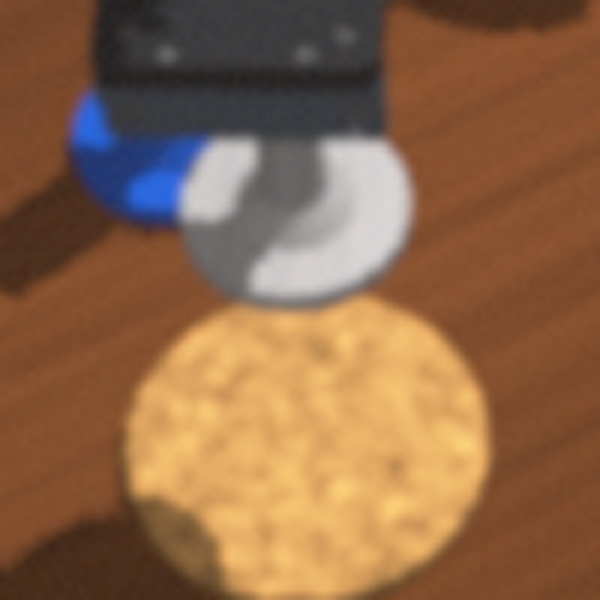

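Run:
```python
from h import *
f=cams.grab_frame("wrist");s=env.state();p=s["ee_pos"]
a=np.linspace(0,2*np.pi,200)
for e in (0,2,4):
    for z in (p[2]-83,p[2]-73):
        c=np.array([p[0]+e*.545,p[1]+e*.84])
        q=proj(f,np.c_[c[0]+36*np.cos(a),c[1]+36*np.sin(a),0*a+z]); print(e,z,q.min(0),q[:,0].max())
g=cams.grab_frame("top"); crop(g,(270,213),30,10,"pics/c6.png")
```

```text
0 137.00512032917882 [258.97212815 190.39141818] 380.2256312116874
0 147.00512032917882 [256.62214223 193.49122918] 382.630143869889
2 137.00512032917882 [258.84067049 186.9028355 ] 380.3583437224358
2 147.00512032917882 [256.48056442 189.86816265] 382.77313440801856
4 137.00512032917882 [258.70842421 183.39770531] 380.49186690993275
4 147.00512032917882 [256.33810629 186.22719641] 382.9170297475012
```

Call:
{"op": "arm_command", "data": {"deltas": [[0,[-2,15,5],0],[0,[-4,45,5],0],[0,[-7,80,5],0],[0,[-10,115,5],0],[0,[-13,150,5],0],[0,[-16,185,5],0],[0,[-19,220,5],0],[0,[-22,250,5],0],[0,[-24,272,5],0],[0,[-24,282,5],0],[0,[-24,282,5],0],[0,[-24,282,5],0],[0,[-24,282,5],0]]}}

```text
time_s: 7.1
ee_pos: [553.1, 122.8, 226.0]
ee_rot: [33.6, 90.0, -89.5]
force: [-0.0, 0.2, -3.2]
gripper_width: 27.9
```

Run:
```python
from h import *
f=cams.grab_frame("wrist"); save(f,"pics/w3.png")
s=env.state(); p=s["ee_pos"]; print(p,s["force"])
g=cams.grab_frame("scene"); crop(g,(380,220),50,6,"pics/c7.png")
a=np.linspace(0,2*np.pi,200)
for c in [(551.5,123)]:
    q=proj(f,np.c_[c[0]+52*np.cos(a),c[1]+52*np.sin(a),0*a+100]); print(q.min(0),q.max(0))
    im=f["img"][:,:,::-1].copy(); cv2.polylines(im,[q.round().astype(int)],True,(0,0,255),1)
    q=proj(f,np.c_[p[0]-1+36*np.cos(a),p[1]-1.5+36*np.sin(a),0*a+p[2]-83]); cv2.polylines(im,[q.round().astype(int)],True,(255,0,0),1)
    cv2.imwrite("pics/w3b.png",im)
```

```text
[553.14928106 122.7326034  225.98445542] [-0.02936045 -0.73003704 -2.89366219]
[241.33540966 156.14715086] [391.97720276 301.63454892]
```

View pics/w3b.png

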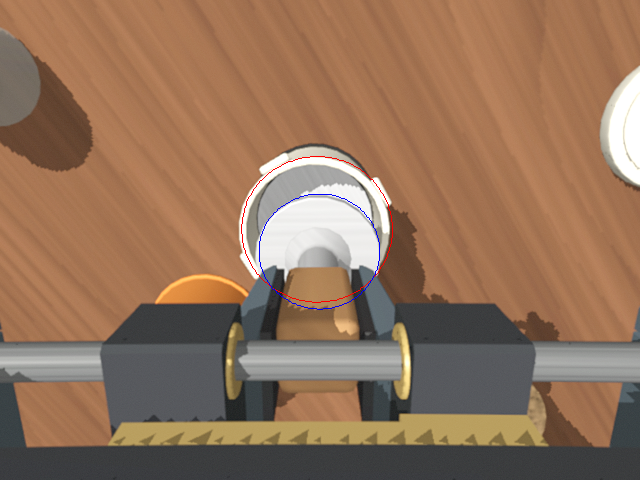

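View pics/c7.png

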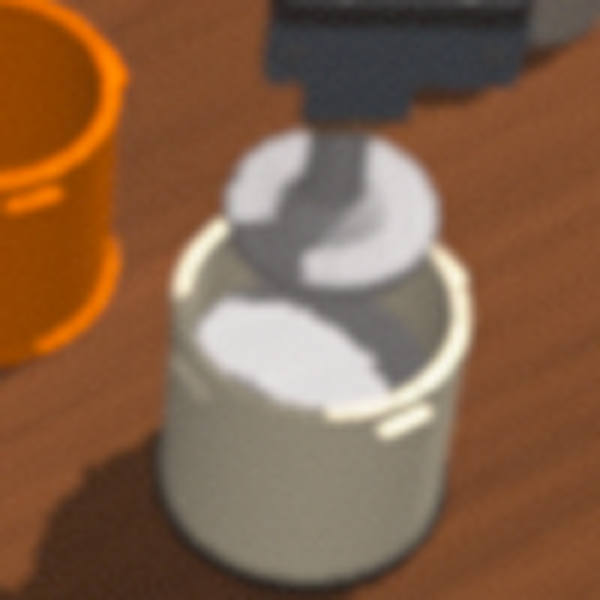

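Call:
{"op": "arm_command", "data": {"deltas": [[0,[-0.5,1.5,-10],0],[0,[-0.5,1.5,-25],0],[0,[-0.5,1.5,-40],0],[0,[-0.5,1.5,-50],0],[0,[-0.5,1.5,-58],0],[0,[-0.5,1.5,-60],0],[0,[-0.5,1.5,-60],0],[0,[-0.5,1.5,-60],0]], "grip_force": 60}}

```text
time_s: 8.0
ee_pos: [553.0, 125.4, 166.6]
ee_rot: [132.6, 89.9, 9.6]
force: [0.6, -0.2, -2.3]
gripper_width: 27.7
```

Run:
```python
from h import *
g=cams.grab_frame("scene"); crop(g,(380,220),50,6,"pics/c8.png")
f=cams.grab_frame("wrist"); save(f,"pics/w4.png")
s=env.state(); print(s["ee_pos"],s["force"])
```

```text
[552.96823267 125.42566796 166.62428348] [ 0.76519418  0.10312317 -3.05836369]
```

View pics/c8.png

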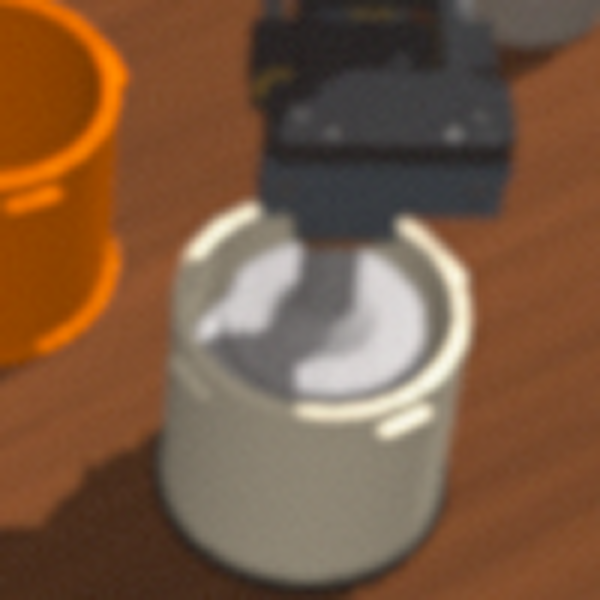

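View pics/w4.png

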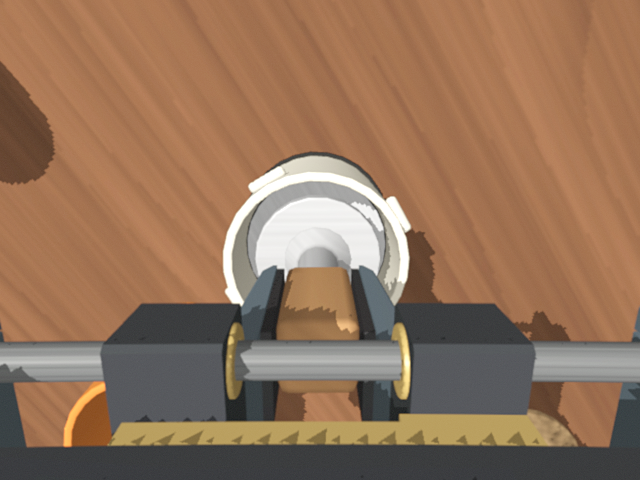

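Call:
{"op": "arm_command", "data": {"deltas": [[0,[0,-1,-2],0],[0,[0,-1,-4],0],[0,[0,-1,-6],0],[0,[0,-1,-8],0],[0,[0,-1,-10],0],[0,[0,-1,-12],0],[0,[0,-1,-14],0],[0,[0,-1,-15],0]]}}

```text
time_s: 8.9
ee_pos: [552.5, 124.3, 150.7]
ee_rot: [-34.2, 90.0, -157.2]
force: [0.0, -1.1, -3.5]
gripper_width: 27.6
```

Call:
{"op": "arm_command", "data": {"deltas": [[0,[0,0,-1],0],[0,[0,0,-2],0],[0,[0,0,-3],0],[0,[0,0,-4],0],[0,[0,0,-5],0]]}}

```text
time_s: 9.4
ee_pos: [552.7, 124.2, 146.5]
ee_rot: [104.9, 90.0, -18.1]
force: [-1.4, -0.9, 2.0]
gripper_width: 27.4
```

Call:
{"op": "arm_command", "data": {"deltas": [[0,[0,0,-1],0],[0,[0,0,-2],0],[0,[0,0,-3],0],[0,[0,0,-4],0]]}}

```text
time_s: 9.8
ee_pos: [552.6, 124.2, 142.4]
ee_rot: [107.7, 90.0, -15.3]
force: [-1.0, -1.0, 4.5]
gripper_width: 28.0
```

Call:
{"op": "arm_command", "data": {"deltas": [[0,[0,0,-1],0],[0,[0,0,-2],0],[0,[0,0,-3],0],[0,[0,0,-4],0]]}}

```text
time_s: 10.2
ee_pos: [552.6, 124.2, 138.4]
ee_rot: [111.7, 90.0, -11.3]
force: [-1.7, -0.6, 4.8]
gripper_width: 27.8
```

Call:
{"op": "arm_command", "data": {"deltas": [[0,[0,0,-1],0],[0,[0,0,-2],0]]}}

```text
time_s: 10.4
ee_pos: [552.7, 124.2, 136.5]
ee_rot: [112.1, 90.0, -10.9]
force: [-1.0, -0.9, 5.9]
gripper_width: 27.8
```

Call:
{"op": "arm_command", "data": {"deltas": [[0,[0,0,-0.5],0],[0,[0,0,-1],0]]}}

```text
time_s: 10.6
ee_pos: [552.7, 124.3, 135.5]
ee_rot: [114.4, 90.0, -8.6]
force: [-1.8, -0.8, 6.9]
gripper_width: 27.7
```

Call:
{"op": "arm_command", "data": {"deltas": [[0,[0,0,-0.5],0],[0,[0,0,-1],0]]}}

```text
time_s: 10.8
ee_pos: [552.6, 124.2, 134.5]
ee_rot: [110.3, 90.0, -12.7]
force: [-1.6, -1.8, 5.4]
gripper_width: 27.9
```

Call:
{"op": "arm_command", "data": {"deltas": [[0,[0,0,-0.5],0],[0,[0,0,-0.8],0]]}}

```text
time_s: 11.0
ee_pos: [552.7, 124.2, 133.8]
ee_rot: [114.1, 90.0, -8.9]
force: [-2.5, -0.5, 6.7]
gripper_width: 27.4
```

Call:
{"op": "arm_command", "data": {"deltas": [[0,[0,0,-0.4],0],[0,[0,0,-0.8],0]]}}

```text
time_s: 11.2
ee_pos: [552.7, 124.2, 133.0]
ee_rot: [111.1, 90.0, -11.9]
force: [-2.4, -0.5, 6.5]
gripper_width: 27.7
```

Call:
{"op": "arm_command", "data": {"deltas": [[0,[0,0,-0.4],0],[0,[0,0,-0.8],0]]}}

```text
time_s: 11.4
ee_pos: [552.7, 124.2, 132.2]
ee_rot: [116.4, 90.0, -6.6]
force: [-1.7, -0.4, 5.6]
gripper_width: 27.9
```

Call:
{"op": "arm_command", "data": {"deltas": [[0,[0,0,-0.4],0],[0,[0,0,-0.7],0]]}}

```text
time_s: 11.6
ee_pos: [552.7, 124.3, 131.5]
ee_rot: [115.8, 90.0, -7.2]
force: [-2.2, -1.1, 6.0]
gripper_width: 27.1
```

Call:
{"op": "arm_command", "data": {"deltas": [[0,[0,0,-0.4],0],[0,[0,0,-0.7],0]]}}

```text
time_s: 11.8
ee_pos: [552.6, 124.2, 130.8]
ee_rot: [111.9, 90.0, -11.1]
force: [-1.8, -0.7, 6.7]
gripper_width: 27.3
```

Call:
{"op": "arm_command", "data": {"deltas": [[0,[0,0,-0.4],0],[0,[0,0,-0.7],0]]}}

```text
time_s: 12.0
ee_pos: [552.7, 124.2, 130.2]
ee_rot: [114.7, 90.0, -8.3]
force: [-2.2, -0.2, 6.6]
gripper_width: 27.7
```

Call:
{"op": "arm_command", "data": {"deltas": [[0,[0,0,-0.4],0],[0,[0,0,-0.7],0]]}}

```text
time_s: 12.2
ee_pos: [552.7, 124.3, 129.5]
ee_rot: [115.0, 90.0, -8.0]
force: [-3.0, -1.1, 7.1]
gripper_width: 27.8
```

Call:
{"op": "arm_command", "data": {"deltas": [[0,[0,0,-0.4],0],[0,[0,0,-0.7],0]]}}

```text
time_s: 12.4
ee_pos: [552.7, 124.2, 128.8]
ee_rot: [117.1, 90.0, -5.9]
force: [-1.3, -1.9, 6.8]
gripper_width: 28.1
```

Call:
{"op": "arm_command", "data": {"deltas": [[0,[0,0,-0.3],0],[0,[0,0,-0.6],0]]}}

```text
time_s: 12.6
ee_pos: [552.7, 124.3, 128.2]
ee_rot: [117.9, 90.0, -5.1]
force: [-2.9, -0.6, 6.8]
gripper_width: 27.7
```

Call:
{"op": "arm_command", "data": {"deltas": [[0,[0,0,-0.3],0],[0,[0,0,-0.6],0]]}}

```text
time_s: 12.8
ee_pos: [552.7, 124.2, 127.7]
ee_rot: [116.7, 90.0, -6.3]
force: [-2.2, -0.1, 7.4]
gripper_width: 27.6
```

Call:
{"op": "arm_command", "data": {"deltas": [[0,[0,0,-0.3],0],[0,[0,0,-0.6],0]]}}

```text
time_s: 13.0
ee_pos: [552.6, 124.2, 127.0]
ee_rot: [114.6, 90.0, -8.4]
force: [-2.4, -1.0, 7.6]
gripper_width: 27.7
```

Call:
{"op": "arm_command", "data": {"deltas": [[0,[0,0,-0.3],0],[0,[0,0,-0.6],0]]}}

```text
time_s: 13.2
ee_pos: [552.7, 124.3, 127.0]
ee_rot: [121.6, 89.9, -1.4]
force: [-2.5, -1.2, 10.9]
gripper_width: 28.0
```

Call:
{"op": "arm_command", "data": {"deltas": [[0,[0,0,-0.2],0],[0,[0,0,-0.4],0],[0,[0,0,-0.4],0]]}}

```text
time_s: 13.5
ee_pos: [552.7, 124.3, 127.0]
ee_rot: [123.9, 89.9, 0.9]
force: [-3.3, -1.1, 11.8]
gripper_width: 27.6
```

Call:
{"op": "arm_command", "data": {"deltas": [[0,[0,0,-0.4],0],[0,[0,0,-0.8],0],[0,[0,0,-0.8],0]]}}

```text
time_s: 13.8
ee_pos: [552.7, 124.2, 126.9]
ee_rot: [124.9, 89.9, 1.9]
force: [-4.5, -0.9, 15.8]
gripper_width: 27.8
```

Call:
{"op": "arm_command", "data": {"deltas": [[0,[0,0,-0.2],0],[0,[0,0,-0.2],0],[0,[0,0,-0.2],0],[0,[0,0,-0.2],0],[0,[0,0,-0.2],0],[0,[0,0,-0.2],0]]}}

```text
time_s: 14.4
ee_pos: [552.7, 124.3, 126.9]
ee_rot: [126.4, 89.9, 3.4]
force: [-5.3, -1.3, 16.8]
gripper_width: 27.8
```

Call:
{"op": "arm_command", "data": {"deltas": [[0,[0,0,0],0],[0,[0,0,0],0],[0,[0,0,0],0],[0,[0,0,0],0],[0,[0,0,0],0],[0,[0,0,0],0]]}}

```text
time_s: 15.0
ee_pos: [552.7, 124.3, 126.9]
ee_rot: [126.8, 89.9, 3.8]
force: [-3.8, -2.3, 17.5]
gripper_width: 27.9
```

Run:
```python
from h import *
from scipy.spatial.transform import Rotation as Ro
g=cams.grab_frame("scene"); crop(g,(380,220),50,6,"pics/c9.png")
f=cams.grab_frame("wrist"); save(f,"pics/w5.png")
s=env.state(); print(s["ee_pos"],s["force"],s["torque"]); R=Ro.from_euler("xyz",s["ee_rot"],degrees=True).as_matrix();print(R[:,0])
```

```text
[552.71664196 124.26887438 126.84994886] [-4.334875   -1.01166806 17.20263324] [-0.45586549  1.39204955  0.01082745]
[ 1.60244367e-03  9.68406768e-05 -9.99998711e-01]
```

View pics/w5.png

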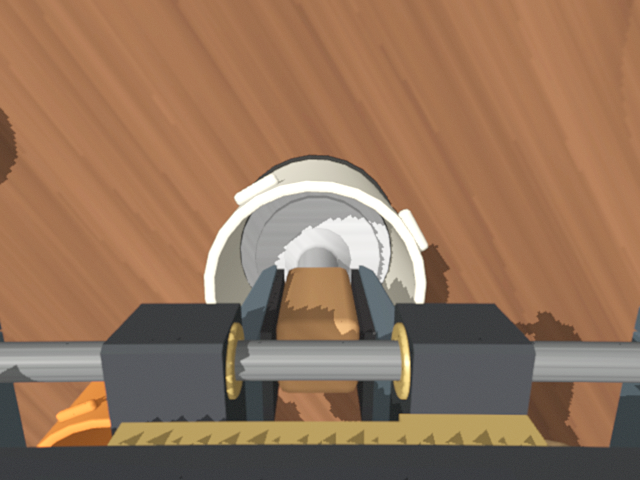

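View pics/c9.png

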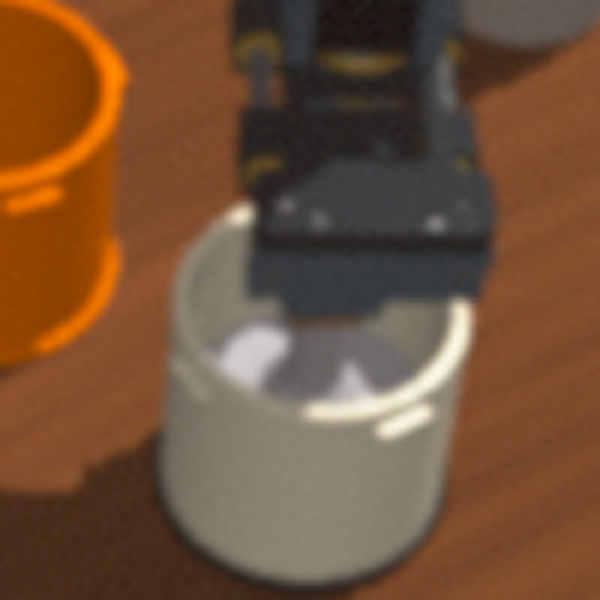

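Call:
{"op": "arm_command", "data": {"deltas": [[0,[0,0,0],0],[0,[0,0,0],0],[0,[0,0,1],0],[0,[0,0,2],0],[0,[0,0,4],0],[0,[0,0,8],0],[0,[0,0,18],0],[0,[0,0,35],0],[0,[0,0,60],0],[0,[0,0,85],0],[0,[0,0,98],0],[0,[0,0,100],0],[0,[0,0,100],0],[0,[0,0,100],0]]}}

```text
time_s: 16.5
ee_pos: [551.8, 124.1, 222.8]
ee_rot: [-44.6, 89.8, -167.6]
force: [0.5, 0.0, -2.8]
gripper_width: 27.0
```

Run:
```python
from h import *
g=cams.grab_frame("scene"); crop(g,(380,220),50,6,"pics/c10.png")
f=cams.grab_frame("wrist"); save(f,"pics/w6.png")
s=env.state(); print(s["ee_pos"],s["force"],s["torque"])
```

```text
[551.90435712 124.15774056 222.88451213] [-0.96863353  0.43848747 -3.68974234] [ 0.01085294 -0.04992284  0.01712   ]
```

View pics/w6.png

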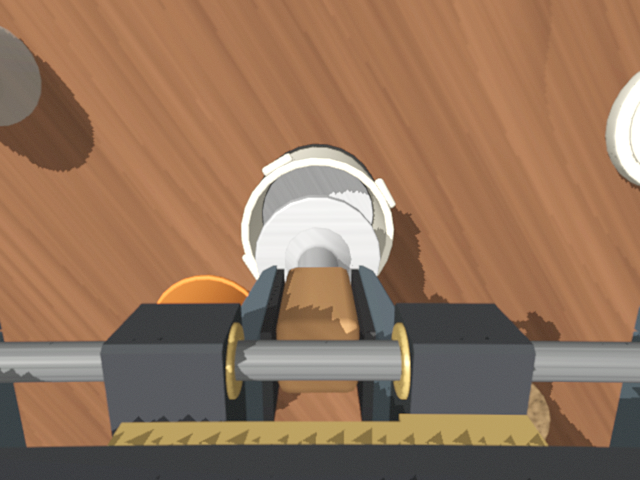

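View pics/c10.png

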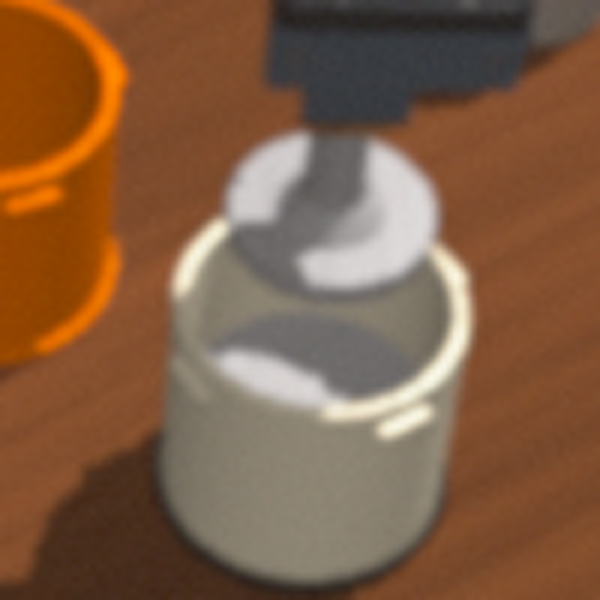

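Call:
{"op": "arm_command", "data": {"deltas": [[0,[1,-15,3],0],[0,[3,-45,5],0],[0,[6,-80,5],0],[0,[9,-115,5],0],[0,[12,-150,5],0],[0,[15,-185,5],0],[0,[18,-220,5],0],[0,[20,-252,5],0],[0,[22,-275,5],0],[0,[22.5,-285,5],0],[0,[22.5,-285,5],0],[0,[22.5,-285,5],0],[0,[22.5,-285,5],0]]}}

```text
time_s: 17.9
ee_pos: [574.9, -159.5, 229.3]
ee_rot: [-126.8, 90.0, 110.3]
force: [0.1, 0.4, -3.0]
gripper_width: 27.5
```

Run:
```python
from h import *
g=cams.grab_frame("scene"); crop(g,(380,235),40,8,"pics/c11.png")
t=cams.grab_frame("top"); crop(t,(271,213),30,10,"pics/c12.png")
f=cams.grab_frame("wrist"); save(f,"pics/w7.png")
s=env.state(); print(s["ee_pos"],s["force"],s["torque"])
a=np.linspace(0,2*np.pi,60)
# overlay of expected level plate at z=44
c=(551.5,123); z=44
for fr,c0,h,sc,n in [(g,(380,235),40,8,"pics/c11b.png"),(t,(271,213),30,10,"pics/c12b.png")]:
    im=cv2.resize(fr["img"][c0[1]-h:c0[1]+h,c0[0]-h:c0[0]+h,::-1],None,fx=sc,fy=sc,interpolation=cv2.INTER_CUBIC)
    for r,zz,col in [(44.5,z,(0,0,255)),(52,100,(255,0,0)),(47,100,(0,255,0))]:
        q=proj(fr,np.c_[c[0]+r*np.cos(a),c[1]+r*np.sin(a),0*a+zz])
        q=(q-[c0[0]-h,c0[1]-h]+.5)*sc
        cv2.polylines(im,[q.round().astype(int)],True,col,1)
    cv2.imwrite(n,im)
```

```text
[ 575.0916845  -159.69313642  229.40040466] [ 0.20123243 -0.04231403 -2.74195766] [-0.01418833 -0.07616164 -0.00891156]
```

View pics/c11b.png

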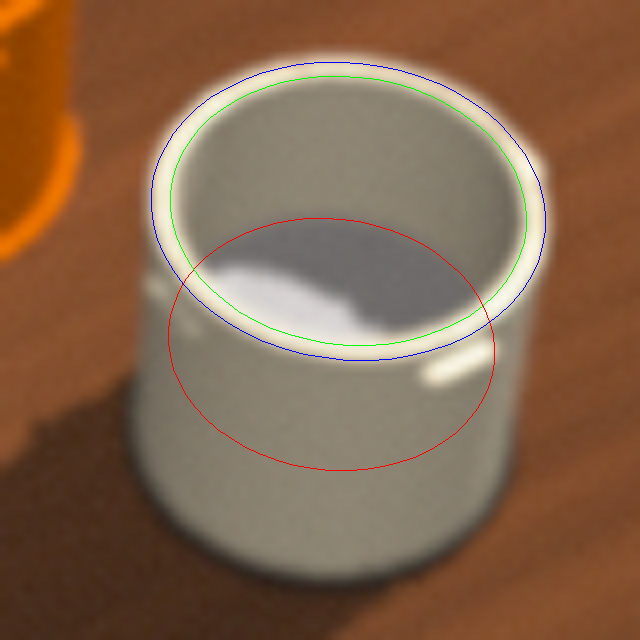

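View pics/c12b.png

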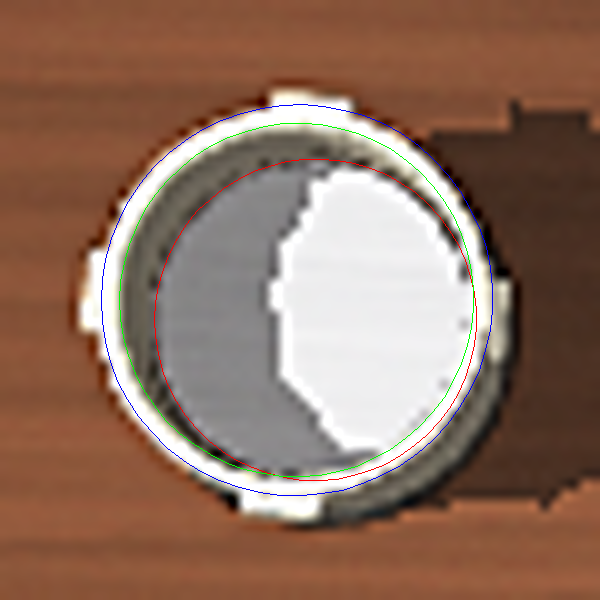

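View pics/w7.png

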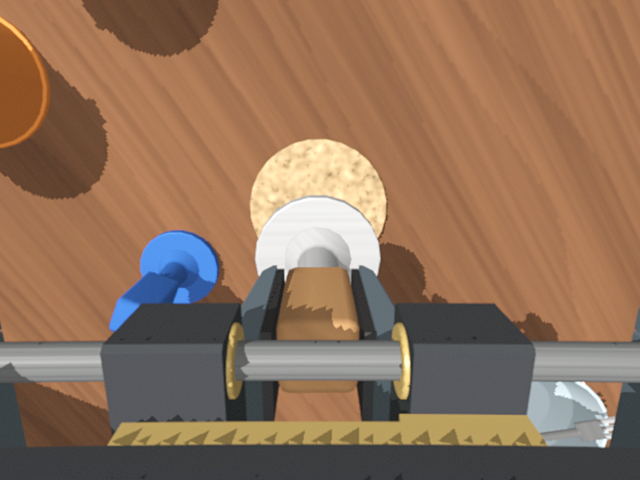

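Call:
{"op": "arm_command", "data": {"deltas": [[0,[-0.8,-1.8,-15],0],[0,[-0.8,-1.8,-40],0],[0,[-0.8,-1.8,-65],0],[0,[-0.8,-1.8,-90],0],[0,[-0.8,-1.8,-108],0],[0,[-0.8,-1.8,-118],0],[0,[-0.8,-1.8,-125],0],[0,[-0.8,-1.8,-130],0],[0,[-0.8,-1.8,-133],0],[0,[-0.8,-1.8,-135],0],[0,[-0.8,-1.8,-136.5],0],[0,[-0.8,-1.8,-136.5],0]]}}

```text
time_s: 19.25
ee_pos: [574.3, -162.6, 93.0]
ee_rot: [101.6, 90.0, -21.4]
force: [-0.8, -0.4, -3.2]
gripper_width: 27.7
```

Call:
{"op": "arm_command", "data": {"deltas": [[0,[0,0,-0.5],0],[0,[0,0,-1],0],[0,[0,0,-1],0]]}}

```text
time_s: 19.55
ee_pos: [574.3, -162.5, 91.8]
ee_rot: [97.8, 90.0, -25.2]
force: [0.1, 0.2, -2.8]
gripper_width: 27.8
```

Call:
{"op": "arm_command", "data": {"deltas": [[0,[0,0,-0.4],0],[0,[0,0,-0.8],0],[0,[0,0,-0.8],0]]}}

```text
time_s: 19.85
ee_pos: [574.2, -162.5, 91.0]
ee_rot: [54.8, 90.0, -68.2]
force: [0.2, 0.2, -3.4]
gripper_width: 27.9
```

Call:
{"op": "arm_command", "data": {"deltas": [[0,[0,0,-0.3],0],[0,[0,0,-0.6],0],[0,[0,0,-0.6],0]]}}

```text
time_s: 20.15
ee_pos: [574.2, -162.5, 90.9]
ee_rot: [100.0, 90.0, -23.0]
force: [-0.9, -0.4, 1.7]
gripper_width: 27.5
```

Call:
{"op": "arm_command", "data": {"deltas": [[0.35,[0,0,0],0],[0.4,[0,0,0],0],[0.6,[0,0,0],0],[0.8,[0,0,0],0],[0.8,[0,0,0],0],[0.8,[0,0,0],0],[0.8,[0,0,0],0]]}}

```text
time_s: 20.85
ee_pos: [574.3, -162.5, 90.4]
ee_rot: [95.5, 90.0, -27.5]
force: [-0.2, 0.0, -0.4]
gripper_width: 72.2
```

Call:
{"op": "arm_command", "data": {"deltas": [[0.8,[0,0,10],0],[0.8,[0,0,30],0],[0.8,[0,0,55],0],[0.8,[0,0,80],0],[0.8,[0,0,110],0],[0.8,[0,0,130],0],[0.8,[0,0,140],0],[0.8,[0,0,140],0],[0.8,[0,0,140],0]]}}

```text
time_s: 21.75
ee_pos: [573.8, -162.4, 229.6]
ee_rot: [-72.6, 89.9, 164.4]
force: [0.5, -0.2, -0.7]
gripper_width: 73.0
```

Run:
```python
from h import *
f=cams.grab_frame("wrist"); save(f,"pics/w8.png")
g=cams.grab_frame("scene"); save(g,"pics/s8.png")
print(proj(f,[[573.3,-162.8,8],[573.3,-162.8,124]]),env.state()["ee_pos"])
```

```text
[[318.84145484 204.52604769]
 [318.95262106 240.67374535]] [ 573.53554206 -162.27225565  228.88911418]
```

View pics/w8.png

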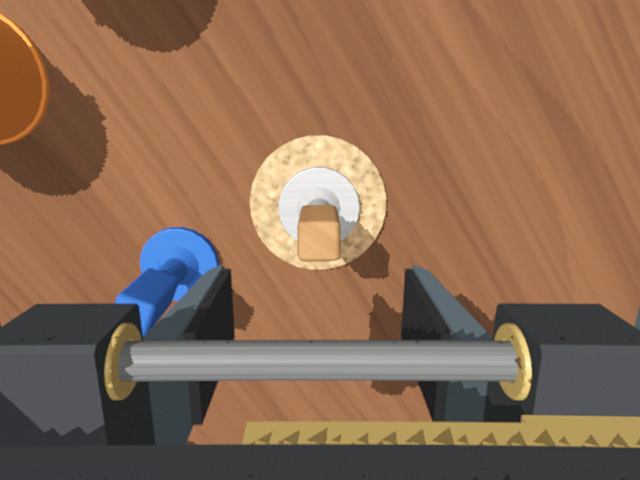

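View pics/s8.png

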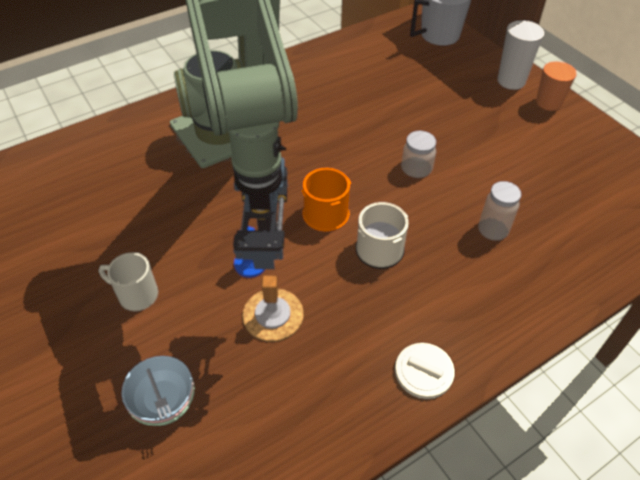

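Call:
{"op": "arm_command", "data": {"deltas": [[0.8,[-2,30,5],0],[0.8,[-5,70,10],0],[0.8,[-8,110,10],0],[0.8,[-12,150,10],0],[0.8,[-16,190,10],0],[0.8,[-20,230,10],0],[0.8,[-25,265,10],0],[0.8,[-30,280,10],0],[0.8,[-30,280,10],0],[0.8,[-30,280,10],0],[0.8,[-30,280,10],0]]}}

```text
time_s: 22.95
ee_pos: [544.5, 116.0, 240.1]
ee_rot: [16.5, 90.0, -106.6]
force: [0.2, -0.0, 0.3]
gripper_width: 72.6
```

Run:
```python
from h import *
f=cams.grab_frame("wrist"); save(f,"pics/w9.png")
im=cv2.resize(f["img"][120:330,210:430,::-1],None,fx=2.7,fy=2.7,interpolation=cv2.INTER_CUBIC)
a=np.linspace(0,2*np.pi,80); c=(551.5,123)
raw=im.copy()
for r,z,col in [(44.5,44,(0,0,255)),(47,100,(0,255,0)),(52,100,(255,0,0))]:
    q=(proj(f,np.c_[c[0]+r*np.cos(a),c[1]+r*np.sin(a),0*a+z])-[210,120]+.5)*2.7
    cv2.polylines(im,[q.round().astype(int)],True,col,1)
cv2.imwrite("pics/w9b.png",im);cv2.imwrite("pics/w9c.png",raw)
```

```text
(no output)
```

View pics/w9b.png

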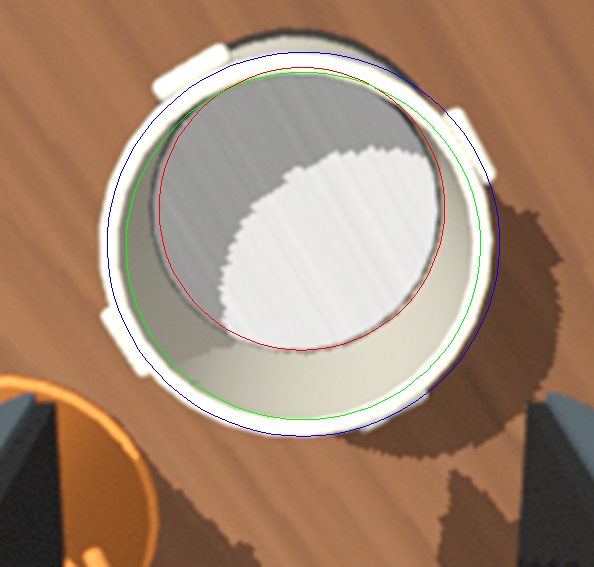

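View pics/w9c.png

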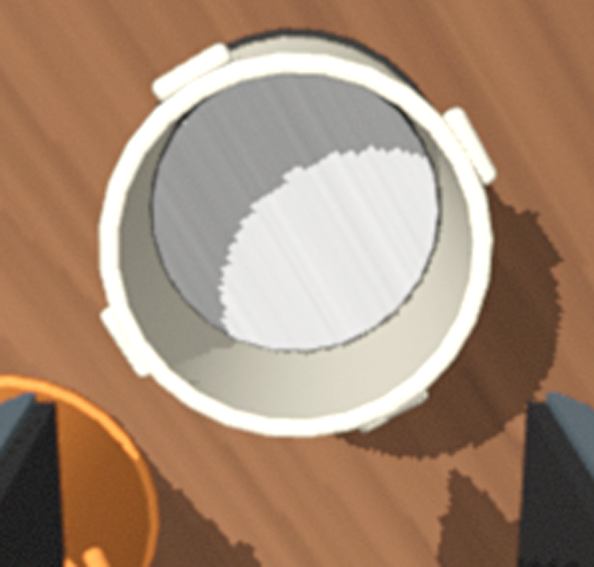

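Run:
```python
from h import *
t=cams.grab_frame("top"); save(t,"pics/t9.png"); crop(t,(374,211),30,10,"pics/c13.png")
print(env.job_done())
```

```text
the job is handed in; nothing more can be done
None
```

View pics/c13.png

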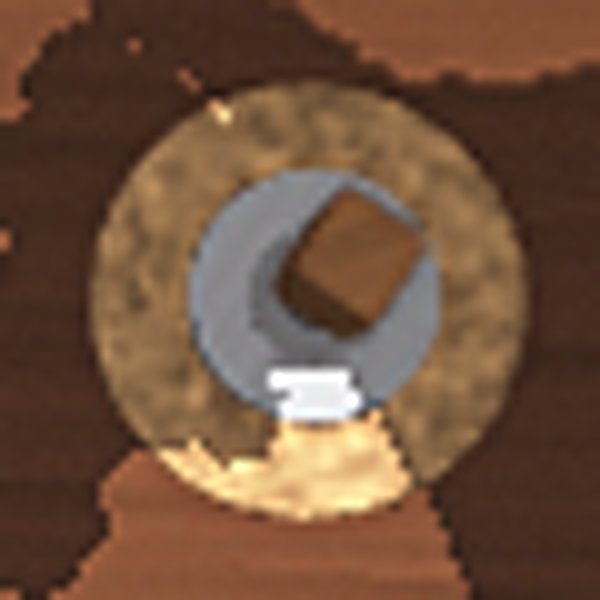

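I lifted the tamper off its coaster and pressed the plate down in the canister until it bottomed out. I held it there for about 1.4 s at about 19–20 N, taken as the wrist force plus the tamper's weight of about 3 N. I then stood the tamper back on the cork and handed the job in at about 23 s on the robot's clock; the hand-in gives no verdict.

- **Plate:** With the foot on the stop, I estimate the plate's top at about 44 mm above the canister's underside. The scene and top pictures after the lift fit a level plate at that height. The last wrist picture shows an even gap all round. Pictures alone can't rule out a tilt of a degree or so.
- **Tamper:** The top picture taken just before hand-in shows it upright on the cork, within a few mm of the coaster's centre. The gripper was open and well away, over the canister.
- **Bystanders:** The mug, jars and bowls look unmoved in the scene picture taken after the release. I compared it with the first picture only by eye and did not measure it.
- **Mismatches:** The canister outline I predicted in the last wrist picture was off by about 2 px, in line with the stated calibration error. While I was pressing, the wrist also read a sideways force of 4–5 N, which was gone once the tamper was lifted.

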